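# Slide the 45 mm plate out to the gauge bar and hold it

### The job

The end of the 45 mm wide black plate (the middle one in width of the three on the aluminium bed) is to be drilled: slide it straight out over the bed's front edge, flat on the bed and without lifting or tipping it, until its front end is exactly above the middle of the red gauge bar. It would tip over by itself there, so finish while still holding it level and still, clear of the bar: do not let go. Leave the other two plates and everything else on the table where they are.

Things in the scene. Friction and masses are not known exactly. Their poses are not given: they have to be found in the camera images.
- plate_middle_center (a point): The plate to slide, the middle one in width of three look-alikes: black plate, 180 x 45 x 16 mm (length, width, thickness), five small grey dots along its top; about 200 g, give or take 40 %. It lies flat on the bed, long side square to the bed's front edge within about 2 degrees. This point is its centre, half-way up (8 mm above the bed top). x runs along its length towards its front end, y across its width, z up.
- plate_middle_front (a point): The middle of the front end face of the 45 mm plate (90 mm ahead of its centre, half-way up): the end that must come above the gauge bar. Same axes as the plate.
- plate_narrow_center (a point): Look-alike to leave alone: the narrowest black plate, 180 x 33 x 16 mm (length, width, thickness), five small grey dots along its top; about 147 g, give or take 40 %. It lies flat on the bed, long side square to the bed's front edge within about 2 degrees. This point is its centre, half-way up (8 mm above the bed top). x runs along its length towards its front end, y across its width, z up.
- plate_wide_center (a point): Look-alike to leave alone: the widest black plate, 180 x 57 x 16 mm (length, width, thickness), five small grey dots along its top; about 253 g, give or take 40 %. It lies flat on the bed, long side square to the bed's front edge within about 2 degrees. This point is its centre, half-way up (8 mm above the bed top). x runs along its length towards its front end, y across its width, z up.
- bed: Fixed aluminium T-slot bed, 240 mm (x) by 324 mm (y), blue rails along its two sides 4 mm lower than the top; flat top 60 mm above the table. Origin at table level under its centre; x points to its front edge (the edge facing away from the robot, 120 mm ahead of the origin), y along that edge, z up. The three plates lie on it side by side, about 90 mm apart, in any order, their front ends sticking out 10 to 40 mm over the front edge.
- gauge: Fixed red gauge bar in front of the bed, parallel to the bed's front edge, 12 mm wide, 300 mm long, carried by two steel rods, one at each end; its top is 48 mm above the table, 12 mm below the undersides of the plates, so that plates pass above it. Origin at table level under the bar's middle line; x points away from the bed (same directions as the bed's axes). It stands 108 to 132 mm ahead of the bed's front edge: a plate whose end is above it tips over unless held.
- mug: Blue mug with a handle, 80 mm across, 95 mm high. Bystander on the table. Origin under its centre.
- screwdriver: Screwdriver lying on the table. Bystander. Origin under its middle.
- glue: White bottle with orange cap, 60 mm across, 160 mm high. Bystander on the table. Origin under its centre.
- tape: Yellow ring (roll core), 96 mm across, 24 mm high. Bystander lying on the table. Origin under its centre.
- ear_defenders: Red and black ear defenders lying on the table, about 150 x 185 mm, 72 mm high. Bystander. Origin at table level between the cups.
Not all that is in view belongs to the job. Leave any blue or orange look-alike of the part that bears plate_middle_center alone.

How it is judged:
By the outcome, as a careful person would: the job done as asked, in the order asked, and still so for the second after the job is handed in, while the arm keeps its last pose, push and grip.
It also fails if it takes over 32 s, if anything falls off the work surface, if the arm or the gripper's body presses on something with over 40 N, if the wrist force passes 120 N, or if a joint passes its speed limit or range.

### The arm

A 7-joint arm with a two-finger parallel gripper is mounted at the origin on the work surface. World frame = base frame: x ahead of the robot, y to its left, z up, the work surface at z = 0. Lengths are in m, angles in rad, forces in N, time in s.
With the tool pointing down it reaches from about 0.425 to 0.925 m from the base axis. Payload 6.8 kg.
Tool frame: the origin (TCP) lies midway between the tips of the shut fingers; the grasp point (between the pads) lies 19 mm behind it (grip_point_offset is the distance from the TCP to the grasp point, in m); y points along the fingers, x is the direction in which the jaws open and shut, and the axes are right-handed (so a half turn about y gives the same grasp; the last joint's range is limited). The gripper opens to 85 mm and grips with 20 to 120 N. Pads are 22 mm wide; open, the fingers measure 114 mm over their backs; the gripper's body (76 mm by 85 mm) begins 54 mm behind the grasp point. The pads swing forward as they close: fully open they stand 13 mm farther back than shut.
Start: joints at [1.237, 0.477, 0.022, 1.555, -0.011, 1.109, -0.083], TCP at [0.151, -0.658, 0.231] pointing down, gripper open.
Joint ranges: [-2.96, 2.96], [-0.34, 2.1], [-1.41, 1.46], [0.24, 2.44], [-1.37, 4.51], [0.17, 1.92], [-2.96, 2.96]. Speed limits (rad/s): [2.39, 2.39, 3.14, 3.14, 3.14, 3.14, 3.14].

### API

Orientations are given as a unit quaternion [w, x, y, z].
In Python, from station import get_obs, read_camera, hand_in, grip_point_offset gives the robot as it stands.
- The arm moves only by the tool play_rows, never from a script. Its argument "increments" is a list of rows, each a list of 2 entries, a list of its own where there are three numbers: the shift along the tool's x, y, z in m, then the turn, a rotation vector about the tool's x, y, z in degrees. In form: [[[tx, ty, tz], [ax, ay, az]], ...]. A call has 1 to 20 rows; each row shifts and turns the commanded pose from where the row before left it, along the tool's axes as they then stand; what a row does not reach is not made up. A row lasts 1/12 s, in which the tool goes at most 41.7 mm and 7.16 degrees, less where a joint would pass 70% of its speed; a pose out of reach is approached as far as the arm can. A call with a gripper value outside its range is refused whole. "gripper" is the finger opening in m, from 0 to 0.0854, set as the call begins (left out, the last holds). The fingers move at their own pace and stop on an object; "grip_force" is the grip in N (left out, the last holds). Time passes only in rows, so rows that do not move let the fingers close. It gives the time, the measured TCP pose, the force and the opening at its end, in the units of the state.
- get_obs(): the state, without advancing time (a new reading comes with each control period).
- read_camera(name): name is "scene" or "top" or "wrist"; returns a dict with "color" (480x640x3 uint8, red, green, blue), "range_z" (480x640 float32, m along the optical axis (not along the pixel's ray), 0 where there is no reading), "intrinsics" (3x3 intrinsics, pixels), "R" (3x3) and "t" (3): a world point X has camera coordinates R X + t; the wrist camera has in their place "hand_eye" (4x4, takes a point from camera to tool coordinates, whose origin is the TCP and whose axes are the tool frame's). Camera axes: x right, y down, z forward; pixel columns grow to the right and rows downward; lengths in m; the calibration is good to about 2 mm. A picture is of the moment at which its call begins: read the wrist's pose just before it.
- hand_in(): hands the job in, once; it reports no verdict.
The state is a dict: "t": time; "q": joint angles; "joint_vel": joint speeds; "joint_torque": joint torques, N m; "eef_pos": TCP position; "tool_rot": TCP orientation; "contact_force": force on the tool from outside, world axes, zero at the start; "torque": the same for the moment, N m; "gripper_width": opening from 0.0 (shut) to 1.0 (fully open).
Only numpy, scipy, OpenCV 4.12 (cv2) and the standard library are available. Lean on these libraries where they do the work, as an engineer would, in place of code of your own. Each camera call takes 0.05 s, during which the arm holds its last target. There are 200 camera calls.

## Working session

There is one attempt and no reset: what is moved stays moved. The work goes in short steps, Python scripts to look and compute and a tool call to move; the robot and the scene stay as the last step left them, time stands still between calls to the robot, and variables do not carry over. Pictures are saved under pics/ and viewed, about 8 in all and at most 12, crops included, and the job is handed in when it is done.

Besides the shell and the picture viewer there is one more tool, called after "Request:" as a command line: name --argument value ..., lists and objects as JSON in quotes. play_rows: Moves the arm, as the interface text tells. Its arguments: {"type":"object","properties":{"increments":{"type":"array","items":{"type":"array"}},"gripper":{"type":"number"},"grip_force":{"type":"number"}},"required":["increments"]}

```bash
mkdir -p pics; python3 - <<'E'
from station import *
import cv2,numpy as np
o=get_obs();print(o)
print(grip_point_offset if not callable(grip_point_offset) else grip_point_offset())
for n in["top","scene"]:
    c=read_camera(n);cv2.imwrite(f"pics/{n}.png",c["color"][:,:,::-1]);print(n,c["intrinsics"],c["R"],c["t"])
    np.savez(f"{n}.npz",**c)
E
```

```text
{'t': 0.0, 'q': array([ 1.23688116,  0.47778143,  0.0223305 ,  1.55647968, -0.01146515,
        1.1092767 , -0.08308991]), 'joint_vel': array([ 5.28647787e-04,  9.77997899e-05, -2.00761932e-03,  1.12622322e-03,
       -9.80046720e-04, -8.42012551e-04,  7.17663046e-04]), 'joint_torque': array([-1.63935107e-03, -5.96456265e+01,  1.60741836e+00, -2.81199056e+01,
        1.24703109e-02,  9.26051434e-03,  1.25069900e-05]), 'eef_pos': array([ 0.15097939, -0.65728392,  0.23032614]), 'tool_rot': array([ 0.55351609, -0.5528083 ,  0.44100315, -0.43993084]), 'contact_force': array([ 0.10060617, -0.03289834, -0.50054762]), 'torque': array([-0.01203229,  0.02440538,  0.02375948]), 'gripper_width': 1.0007722796157066}
0.0187
top [[464.47553956   0.         319.54042621]
 [  0.         464.47553956 242.5893568 ]
 [  0.           0.           1.        ]] [[-0.08666632 -0.99623664 -0.00122311]
 [-0.97266121  0.08488079 -0.21616064]
 [ 0.21545097 -0.01754418 -0.97635705]] [0.06269361 0.56706026 1.08302236]
scene [[481.87043932   0.         326.11446998]
 [  0.         481.87043932 241.97070598]
 [  0.           0.           1.        ]] [[-0.15035283  0.98861385  0.00605575]
 [ 0.78023196  0.12241852 -0.61339367]
 [-0.60715082 -0.08750059 -0.78975409]] [ 0.05909331 -0.39045483  1.62624614]
```

View pics/top.png

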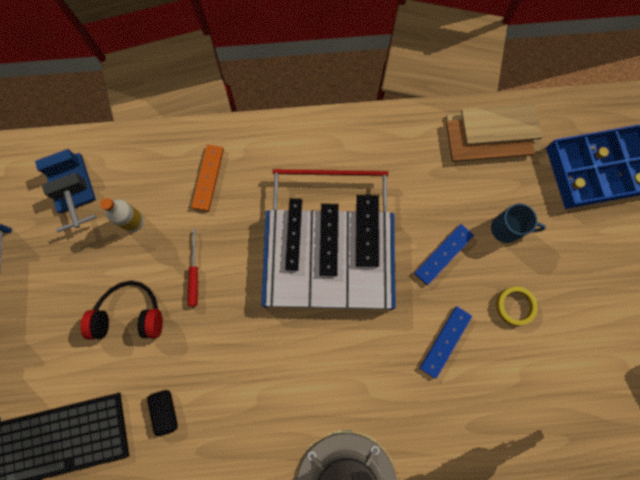

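View pics/scene.png

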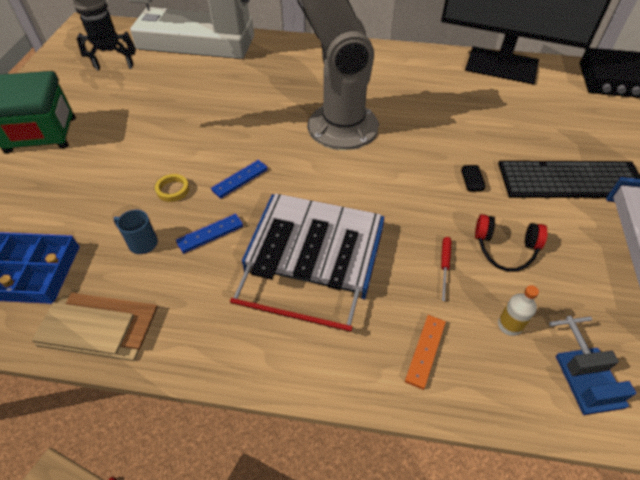

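The top view shows the red bar at about (330,172) and the bed at (330,258). The three black plates are narrow (293,235), middle (328,240) and wide (367,231). The scene view agrees.

```bash
cat > h.py <<'E'
import cv2,numpy as np
def ray(px,c,z):
    K=c["intrinsics"];R=c["R"];t=c["t"]
    d=(np.c_[np.asarray(px,float).reshape(-1,2),np.ones(len(np.asarray(px).reshape(-1,2)))]@np.linalg.inv(K).T)@R
    o=-R.T@t
    return o+d*((z-o[2])/d[:,2])[:,None]
def rect(pts):
    r=cv2.minAreaRect((pts[:,:2]*1000).astype(np.float32)); b=cv2.boxPoints(r)
    e=[b[1]-b[0],b[2]-b[1]]; l=[np.linalg.norm(v) for v in e]; i=int(l[1]>l[0]); u=e[i]/l[i]
    if abs(u[0])>abs(u[1]): u=u*np.sign(u[0])
    else: u=u*np.sign(u[1])
    return np.array(r[0]),l[i],l[1-i],np.degrees(np.arctan2(u[1],u[0]))
E
python3 - <<'E'
from h import *
for n,roi in(("top",(255,160,410,320)),("scene",(225,185,395,335))):
    c=dict(np.load(n+".npz"));im=c["color"];hsv=cv2.cvtColor(im,cv2.COLOR_RGB2HSV)
    x0,y0,x1,y1=roi;M=np.zeros(im.shape[:2],np.uint8);M[y0:y1,x0:x1]=1
    blk=((im.max(2)<60)*M).astype(np.uint8)
    blk=cv2.morphologyEx(blk,cv2.MORPH_CLOSE,np.ones((5,5)))if n=="top" else blk
    red=(((hsv[...,0]<8)|(hsv[...,0]>172))&(hsv[...,1]>150)&(hsv[...,2]>60)).astype(np.uint8)*M
    blue=((hsv[...,0]>100)&(hsv[...,0]<125)&(hsv[...,1]>120)).astype(np.uint8)*M
    for nm,m,z in(("blk",blk,.076),("red",red,.048),("blue",blue,.056)):
        for k in cv2.findContours(m,0,2)[0]:
            if cv2.contourArea(k)<80: continue
            p=ray(k[:,0],c,z); C,l,w,a=rect(p)
            print(n,nm,k[:,0].mean(0).round(),C.round(1),"len %.1f w %.1f ang %.2f"%(l,w,a))
E
```

```text
top blk [328. 236.] [573.4  -8.9] len 180.0 w 41.6 ang -5.44
top blk [293. 235.] [594.6  76. ] len 179.6 w 30.4 ang -7.44
top blk [370. 219.] [ 590.  -105.2] len 182.3 w 53.9 ang -5.94
top red [331. 172.] [757.7 -30. ] len 294.6 w 12.3 ang 83.72
top blue [392. 260.] [ 513.8 -161.5] len 232.3 w 6.3 ang -5.92
top blue [265. 266.] [544.8 149.9] len 235.1 w 7.6 ang -6.01
scene blk [307. 256.] [588.5 -16.4] len 255.8 w 201.2 ang 88.64
scene red [289. 314.] [758.5 -31.8] len 298.5 w 16.2 ang 83.47
scene blue [372. 258.] [562.3 146.4] len 260.1 w 9.4 ang -5.91
scene blue [234. 224.] [ 519. -240.] len 51.5 w 48.0 ang 130.21
```

```bash
cat >> h.py <<'E'
from scipy.spatial.transform import Rotation as Ro
def tool(o): q=o["tool_rot"];return Ro.from_quat(np.r_[q[1:],q[0]])
def goal(yaw_deg,s=1): # tool z down, tool y along s*plate axis
    a=np.radians(yaw_deg);y=s*np.array([np.cos(a),np.sin(a),0]);z=np.array([0,0,-1.]);return Ro.from_matrix(np.c_[np.cross(y,z),y,z])
def delta(o,p,yaw,s=1):
    R=tool(o);d=R.inv().apply(np.array(p)-o["eef_pos"]);r=(R.inv()*goal(yaw,s)).as_rotvec(degrees=True);return d,r
E
python3 - <<'E'
from h import *;from station import *
o=get_obs();print(tool(o).as_matrix().round(4))
for s in(1,-1):print(s,*delta(o,[.573,-.009,.25],-5.5,s))
print(*delta(o,[.48,-.42,.25],-5.5))
print(read_camera("wrist")["hand_eye"].round(3))
E
```

```text
[[ 2.239e-01 -5.000e-04  9.746e-01]
 [-9.746e-01  1.600e-03  2.239e-01]
 [-1.700e-03 -1.000e+00 -1.000e-04]]
1 [-0.53743361 -0.01875711  0.55645855] [ -19.14182844 -117.32527644 -117.37239772]
-1 [-0.53743361 -0.01875711  0.55645855] [-89.12962775  14.54165799  14.39601022]
[-0.15768957 -0.01936144  0.37380013] [ -19.14182844 -117.32527644 -117.37239772]
[[ 1.     0.001  0.     0.   ]
 [ 0.    -0.272  0.962 -0.142]
 [ 0.001 -0.962 -0.272  0.068]
 [ 0.     0.     0.     1.   ]]
```

```bash
cat >> h.py <<'E'
def goal(yaw_deg,s=1): # tool y down, tool z along s*plate axis
    a=np.radians(yaw_deg);z=s*np.array([np.cos(a),np.sin(a),0]);y=np.array([0,0,-1.]);return Ro.from_matrix(np.c_[np.cross(y,z),y,z])
E
python3 - <<'E'
from h import *;from station import *
o=get_obs()
print(*delta(o,[.58,-.01,.25],-5.5))
E
```

```text
[-0.53499959 -0.01876822  0.56303688] [ 1.78148207e-02  1.84367640e+01 -7.82037018e-02]
```

Request:
play_rows --increments '[[[-0.009,-0.003,0.017],[0,0,0]],[[-0.018,-0.003,0.034],[0,0,0]],[[-0.018,-0.003,0.034],[0,0,0]],[[-0.018,-0.003,0.034],[0,0,0]],[[-0.018,-0.003,0.034],[0,0,0]],[[-0.018,-0.004,0.034],[0,0,0]],[[-0.018,0,0.034],[0,0,0]],[[-0.018,0,0.034],[0,0,0]],[[-0.018,0,0.034],[0,0,0]],[[-0.018,0,0.034],[0,0,0]],[[-0.018,0,0.034],[0,0,0]],[[-0.018,0,0.034],[0,0,0]],[[-0.025,0,0.02],[0,0,0]],[[-0.03,0,0.014],[0,0,0]],[[-0.03,0,0.014],[0,0,0]],[[-0.03,0,0.014],[0,0,0]]]' --gripper 0.062

```text
t: 1.48
eef_pos: [0.5206, -0.2409, 0.2499]
tool_rot: [-0.553, 0.553, -0.441, 0.44]
contact_force: [0.3, -0.9, 0.8]
gripper_width: 0.728
```

Request:
play_rows --increments '[[[-0.03,0,0.014],[0,0,0]],[[-0.03,0,0.014],[0,0,0]],[[-0.03,0,0.014],[0,0,0]],[[-0.03,0,0.014],[0,0,0]],[[-0.03,0,0.014],[0,0,0]],[[-0.03,0,0.014],[0,0,0]],[[-0.03,0,0.014],[0,0,0]],[[-0.018,0,0.009],[0,3,0]],[[0,0,0],[0,5,0]],[[0,0,0],[0,5,0]],[[0,0,0],[0,5,0]],[[0,0,0],[0,0.4,0]],[[0,0,0],[0,0,0]]]'

```text
t: 2.57
eef_pos: [0.5736, 0.0035, 0.2501]
tool_rot: [0.476, -0.476, 0.523, -0.523]
contact_force: [0.2, -0.1, -0.3]
gripper_width: 0.727
```

```bash
python3 - <<'E'
from h import *;from station import *
o=get_obs();c=read_camera("wrist");print(o["t"],o["eef_pos"],tool(o).as_matrix().round(3),o["gripper_width"],c["intrinsics"],o["contact_force"])
cv2.imwrite("pics/w1.png",c["color"][:,:,::-1]);np.savez("w1.npz",eef=o["eef_pos"],rot=tool(o).as_matrix(),**c)
print(*delta(o,[.575,-.009,.25],-5.5))
E
```

```text
2.5667 [0.57361462 0.00350488 0.25009008] [[-0.093 -0.     0.996]
 [-0.996 -0.    -0.093]
 [ 0.    -1.    -0.   ]] 0.726935472939519 [[370.16410017   0.         320.64652826]
 [  0.         370.16410017 239.01471548]
 [  0.           0.           1.        ]] [ 0.21929559 -0.06506291 -0.29935144]
[1.23213089e-02 9.22730677e-05 2.54483017e-03] [0.02417358 0.1523378  0.01522402]
```

View pics/w1.png

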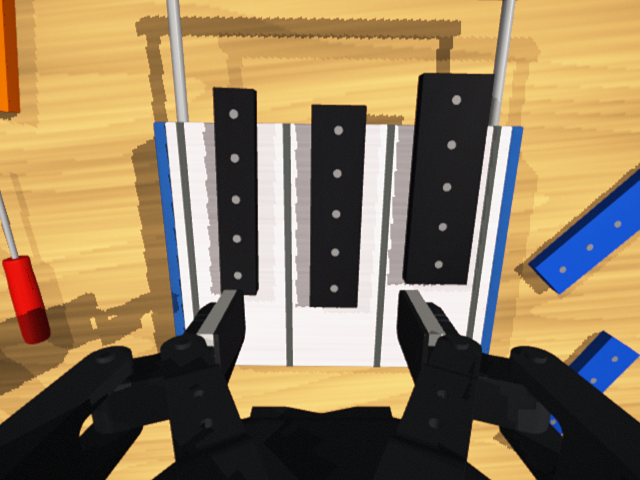

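The wrist view shows the middle plate at about (338,205), between the fingers and clear of the narrow plate on the left and the wide one on the right. Next I refine its pose.

```bash
cat >> h.py <<'E'
def wcam(c,eef,rot): # camera extrinsics from hand-eye
    H=c["hand_eye"];Rcw=rot@H[:3,:3];p=rot@H[:3,3]+eef
    d=dict(c);d["R"]=Rcw.T;d["t"]=-Rcw.T@p;return d
def plate(c,seed,z=.076,thr=55):
    m=(c["color"].max(2)<thr).astype(np.uint8);m=cv2.morphologyEx(m,cv2.MORPH_CLOSE,np.ones((3,3)))
    for k in cv2.findContours(m,0,2)[0]:
        if cv2.pointPolygonTest(k,seed,False)>0: return rect(ray(k[:,0],c,z))
E
python3 - <<'E'
from h import *
f=dict(np.load("w1.npz"));c=wcam(f,f["eef"],f["rot"])
for s in((325,190),(245,190),(440,120)):print(plate(c,s))
g=ray([[155,123],[522,127]],c,.056);print(g)
E
```

```text
(array([574.2421875 , -10.32228851]), np.float32(177.58344), np.float32(43.61824), np.float32(-6.2850657))
(array([479.3850708 ,  12.56375122]), np.float32(695.61945), np.float32(396.51166), np.float32(84.70521))
(array([ 589.04455566, -104.74569702]), np.float32(178.22725), np.float32(59.79257), np.float32(-6.2235017))
[[ 0.66399056  0.13881061  0.056     ]
 [ 0.63140965 -0.1784062   0.056     ]]
```

Request:
play_rows --increments '[[[0.0133,0.005,0.0016],[0,0.55,0]],[[0,0.02,0],[0,0,0]],[[0,0.025,0],[0,0,0]],[[0,0.025,0],[0,0,0]],[[0,0.025,0],[0,0,0]],[[0,0.025,0],[0,0,0]],[[0,0.02,0],[0,0,0]],[[0,0.015,0],[0,0,0]],[[0,0.005,0],[0,0,0]],[[0,0,0],[0,0,0]],[[0,0,0],[0,0,0]]]'

```text
t: 3.53
eef_pos: [0.5744, -0.0106, 0.0856]
tool_rot: [-0.473, 0.473, -0.525, 0.526]
contact_force: [0.1, 0.9, 0.4]
gripper_width: 0.727
```

```bash
python3 - <<'E'
from h import *;from station import *
o=get_obs();c=read_camera("wrist");print(o["t"],o["eef_pos"],o["gripper_width"],o["contact_force"])
cv2.imwrite("pics/w2.png",c["color"][:,:,::-1])
print(*delta(o,[.574,-.0100,.059],-5.9))
E
```

```text
3.5333 [ 0.57442155 -0.01056222  0.08562564] 0.726779462159748 [0.08983351 0.85068607 0.39678868]
[-0.00051734  0.02662542 -0.0004876 ] [-0.02002437 -0.13153849  0.00545582]
```

View pics/w2.png

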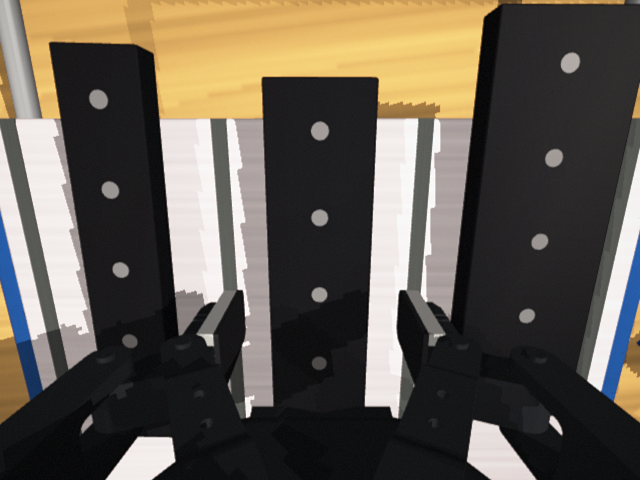

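The wrist view has the plate centred between the fingers (columns 240 and 400, dot line at 319.5, upright), with gaps to both neighbours. Descending and gripping.

Request:
play_rows --increments '[[[0,0.01,0],[0,0,0]],[[0,0.008,0],[0,0,0]],[[0,0.005,0],[0,0,0]],[[0,0.0025,0],[0,0,0]],[[0,0,0],[0,0,0]],[[0,0,0],[0,0,0]]]'

```text
t: 4.08
eef_pos: [0.574, -0.0098, 0.0596]
tool_rot: [0.473, -0.473, 0.526, -0.525]
contact_force: [0.3, 1.1, -0.5]
gripper_width: 0.725
```

Request:
play_rows --increments '[[[0,0,0],[0,0,0]],[[0,0,0],[0,0,0]],[[0,0,0],[0,0,0]],[[0,0,0],[0,0,0]],[[0,0,0],[0,0,0]],[[0,0,0],[0,0,0]],[[0,0,0],[0,0,0]],[[0,0,0],[0,0,0]]]' --gripper 0.035 --grip_force 30

```text
t: 4.75
eef_pos: [0.5745, -0.0098, 0.0602]
tool_rot: [-0.473, 0.473, -0.525, 0.526]
contact_force: [0.1, -0.5, 6.3]
gripper_width: 0.516
```

```bash
python3 - <<'E'
from h import *;from station import *
o=get_obs();c=read_camera("wrist");print(o["t"],o["eef_pos"],o["gripper_width"]*85.4,o["contact_force"],o["torque"])
cv2.imwrite("pics/w3.png",c["color"][:,:,::-1])
E
```

```text
4.75 [ 0.57449307 -0.00975915  0.06021151] 44.05103086911252 [ 0.10276996 -0.47073468  6.281373  ] [0.05296756 0.12700232 0.01785227]
```

View pics/w3.png

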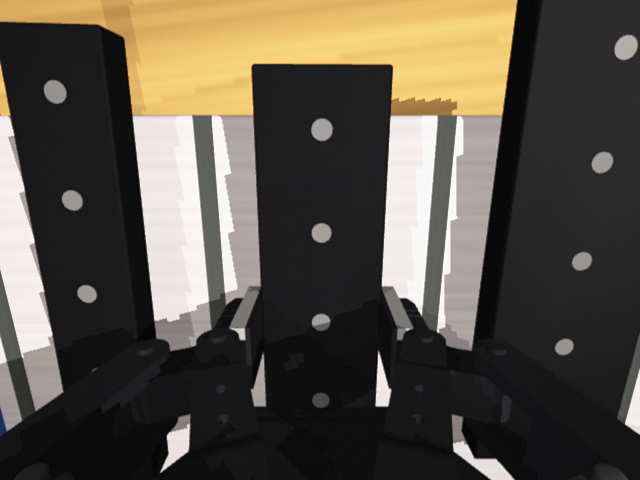

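Gripped: 44 mm opening against 45 mm, plate centred, about 6 N pressing down. Firming the grip and sliding the first 80 mm.

Request:
play_rows --increments '[[[0,0,0],[0,0,0]],[[0,0,0],[0,0,0]],[[0,0,0],[0,0,0]],[[0,0,0.003],[0,0,0]],[[0,0,0.006],[0,0,0]],[[0,0,0.006],[0,0,0]],[[0,0,0.005],[0,0,0]],[[0,0,0],[0,0,0]],[[0,0,0],[0,0,0]]]' --grip_force 60

```text
t: 5.55
eef_pos: [0.5928, -0.0117, 0.0604]
tool_rot: [0.472, -0.474, 0.526, -0.525]
contact_force: [-6.0, 0.4, 12.7]
gripper_width: 0.509
```

Request:
play_rows --increments '[[[0,0,0.003],[0,0,0]],[[0,0,0.006],[0,0,0]],[[0,0,0.006],[0,0,0]],[[0,0,0.006],[0,0,0]],[[0,0,0.006],[0,0,0]],[[0,0,0.006],[0,0,0]],[[0,0,0.006],[0,0,0]],[[0,0,0.006],[0,0,0]],[[0,0,0.006],[0,0,0]],[[0,0,0.006],[0,0,0]],[[0,0,0.003],[0,0,0]],[[0,0,0],[0,0,0]],[[0,0,0],[0,0,0]]]'

```text
t: 6.63
eef_pos: [0.6524, -0.0179, 0.0604]
tool_rot: [0.472, -0.474, 0.526, -0.525]
contact_force: [-6.2, 0.7, 11.6]
gripper_width: 0.508
```

```bash
python3 - <<'E'
from h import *;from station import *
o=get_obs();c=read_camera("wrist");print(o["t"],o["eef_pos"],o["gripper_width"]*85.4,o["contact_force"],o["torque"])
cv2.imwrite("pics/w4.png",c["color"][:,:,::-1]);np.savez("w4.npz",eef=o["eef_pos"],rot=tool(o).as_matrix(),**c)
E
```

```text
6.6333 [ 0.65238013 -0.01792419  0.06035153] 43.36692372076255 [-6.24925971  0.67344731 11.64410518] [0.19684975 1.40700119 0.05457097]
```

View pics/w4.png

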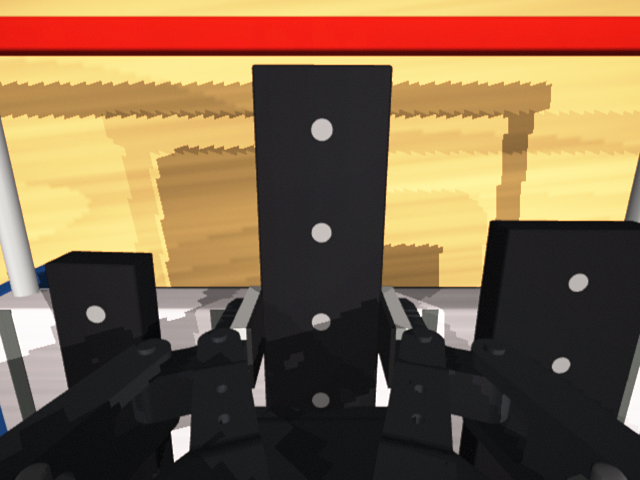

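The front end is at row 65 (unchanged, so no slip) and the red bar spans rows 17–53. Next I measure the remaining gap along the plate axis.

```bash
cat >> h.py <<'E'
def gap(f):
    c=wcam(f,f["eef"],f["rot"]);im=f["color"].astype(int)
    a=np.radians(-5.9);u=np.array([np.cos(a),np.sin(a),0])
    res=[]
    for col in(230,290,350,420):   # bar rows beside/at plate
        v=im[:,col];r=np.where((v[:140,0]>150)&(v[:140,1]<60)&(v[:140,2]<60))[0]
        if len(r): res.append((col,r.min(),r.max(),ray([[col,r.min()-.5]],c,.048)@u*1000,ray([[col,r.max()+.5]],c,.048)@u*1000))
    e=[]
    for col in range(270,380,10):
        if 300<col<345: continue
        d=im[:,col].max(1); dark=np.where(d[:300]<60)[0]
        dark=[k for k in dark if (d[k:k+12]<60).all()][0]
        e.append(ray([[col,dark-.5]],c,.076)[0]@u*1000)
    return res,e
E
python3 - <<'E'
from h import *
f=dict(np.load("w4.npz"));r,e=gap(f)
for x in r:print(x)
print(np.round(e,1)); w=np.mean([x[4]-x[3] for x in r]);m=np.mean([(x[4]+x[3])/2 for x in r]);print("w",w,"bar",m,"gap",m-np.mean(e))
t=dict(np.load("top.npz"))
E
```

```text
(230, np.int64(17), np.int64(49), array([761.00129209]), array([749.91512227]))
(290, np.int64(17), np.int64(49), array([760.9938879]), array([749.90679298]))
(350, np.int64(17), np.int64(49), array([760.98648272]), array([749.89846255]))
(420, np.int64(17), np.int64(49), array([760.97784208]), array([749.88874228]))
[740.1 740.1 740.1 740.1 739.8 739.8 739.8]
w -11.087596177250504 bar 755.4460781082082 gap 15.439532594338175
```

Request:
play_rows --increments '[[[0,-0.0004,0.002],[0,0,0]],[[0,0,0.004],[0,0,0]],[[0,0,0.004],[0,0,0]],[[0,0,0.003],[0,0,0]],[[0,0,0.001],[0,0,0]],[[0,0,0],[0,0,0]],[[0,0,0],[0,0,0]],[[0,0,0],[0,0,0]]]'

```text
t: 7.35
eef_pos: [0.6662, -0.0195, 0.0602]
tool_rot: [0.472, -0.474, 0.526, -0.525]
contact_force: [-4.5, 1.1, 6.4]
gripper_width: 0.51
```

```bash
cat > m.py <<'E'
from h import *;from station import *;import sys
n=sys.argv[1]
o=get_obs();c=read_camera("wrist");print(o["t"],o["eef_pos"],o["gripper_width"]*85.4,o["contact_force"],o["torque"])
f=dict(c,eef=o["eef_pos"],rot=tool(o).as_matrix());print(f["rot"].round(4))
cv2.imwrite(f"pics/{n}.png",c["color"][:,:,::-1]);np.savez(n+".npz",**f)
r,e=gap(f)
for x in r:print(x)
print(np.round(e,1))
cv2.imwrite(f"pics/{n}z.png",cv2.resize(c["color"][20:120,200:440,::-1],None,fx=3,fy=3,interpolation=0))
t=read_camera("top");tp=t["color"];np.savez(n+"t.npz",**t)
for s in((325,215),(293,245),(367,245)):print(plate(t,s))
print("torques",o["joint_vel"].round(4))
E
python3 m.py w5
```

```text
7.35 [ 0.66619212 -0.01953924  0.06020636] 43.5525798964791 [-4.54756541  1.06327094  6.44819555] [ 0.12567534  1.14603278 -0.02753855]
[[-1.047e-01 -3.000e-03  9.945e-01]
 [-9.945e-01 -1.000e-04 -1.047e-01]
 [ 4.000e-04 -1.000e+00 -3.000e-03]]
(230, np.int64(58), np.int64(88), array([761.02972366]), array([750.04854558]))
(290, np.int64(58), np.int64(64), array([761.01953041]), array([758.58023296]))
(350, np.int64(58), np.int64(64), array([761.00933556]), array([758.56979617]))
(420, np.int64(58), np.int64(88), array([760.99743953]), array([750.01276623]))
[754.  754.  753.7 753.7 753.7 753.7 753.7]
(array([631.14501953, -95.76371765]), np.float32(361.32184), np.float32(336.02216), np.float32(75.00717))
(array([631.14501953, -95.76371765]), np.float32(361.32184), np.float32(336.02216), np.float32(75.00717))
None
torques [-0.0005 -0.002   0.0007  0.001  -0.0006 -0.0017 -0.0003]
```

View pics/w5z.png

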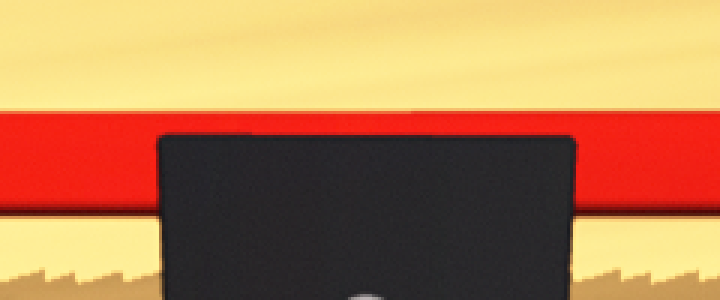

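Request:
play_rows --increments '[[[0,-0.0003,0.0009],[0,0,0]],[[0,0,0.0008],[0,0,0]],[[0,0,0],[0,0,0]],[[0,0,0],[0,0,0]],[[0,0,0],[0,0,0]],[[0,0,0],[0,0,0]]]'

```text
t: 7.95
eef_pos: [0.6683, -0.0198, 0.0602]
tool_rot: [0.472, -0.474, 0.526, -0.525]
contact_force: [-3.5, 0.5, 5.5]
gripper_width: 0.51
```

```bash
python3 m.py w6; python3 - <<'E'
from station import *;import cv2,numpy as np
s=read_camera("scene");np.savez("s6.npz",**s);cv2.imwrite("pics/s6.png",cv2.resize(s["color"][210:340,215:395,::-1],None,fx=4,fy=4,interpolation=cv2.INTER_CUBIC))
E
```

```text
7.95 [ 0.66827418 -0.01983254  0.06024533] 43.53906081489976 [-3.54784346  0.52144852  5.5240775 ] [0.24491427 0.95537777 0.03136878]
[[-1.047e-01 -2.200e-03  9.945e-01]
 [-9.945e-01 -1.000e-04 -1.047e-01]
 [ 3.000e-04 -1.000e+00 -2.200e-03]]
(230, np.int64(64), np.int64(94), array([761.07070877]), array([749.98945431]))
(350, np.int64(64), np.int64(64), array([761.04932356]), array([760.69908852]))
(420, np.int64(64), np.int64(94), array([761.03684597]), array([749.95224848]))
[756.1 756.1 756.1 756.1 756.1 755.8 755.8]
(array([704.42419434,  11.81075287]), np.float32(265.32068), np.float32(73.96399), np.float32(19.348907))
(array([594.86798096,  75.8041687 ]), np.float32(179.82912), np.float32(31.420736), np.float32(-8.56234))
None
torques [ 0.0014 -0.0008  0.0002 -0.0015  0.0013 -0.0006  0.0006]
```

View pics/s6.png

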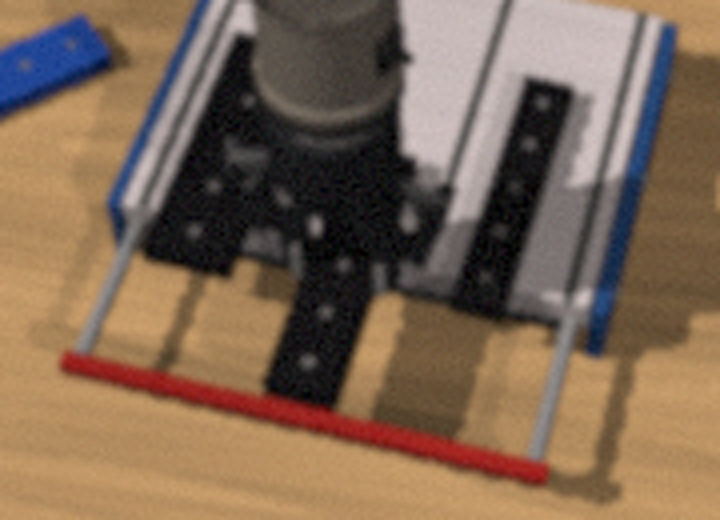

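The scene view shows the plate's front end above the bar, level, with the neighbours in place. I check the bar's edge profile before the last trim.

```bash
python3 - <<'E'
from h import *
f=dict(np.load("w6.npz"));im=f["color"];print([(r,*im[r,230]) for r in list(range(60,67))+list(range(91,102))])
print([(r,*im[r,290]) for r in range(60,72)])
c=wcam(f,f["eef"],f["rot"]);K=np.array([np.cos(np.radians(5.9)),-np.sin(np.radians(5.9)),0])
for r in(63,63.5,94.5,95.5,97.5):print(r,ray([[230,r]],c,.048)[0]@K,ray([[230,r]],c,.036)[0]@K)
z=f["range_z"];print(z[80,210:240:10],z[90,290:340:10],z[150,290:340:20])
E
```

```text
[(60, np.uint8(254), np.uint8(239), np.uint8(152)), (61, np.uint8(254), np.uint8(239), np.uint8(150)), (62, np.uint8(250), np.uint8(211), np.uint8(120)), (63, np.uint8(238), np.uint8(106), np.uint8(59)), (64, np.uint8(241), np.uint8(33), np.uint8(18)), (65, np.uint8(244), np.uint8(28), np.uint8(18)), (66, np.uint8(246), np.uint8(32), np.uint8(18)), (91, np.uint8(244), np.uint8(32), np.uint8(24)), (92, np.uint8(236), np.uint8(28), np.uint8(21)), (93, np.uint8(212), np.uint8(26), np.uint8(19)), (94, np.uint8(174), np.uint8(21), np.uint8(17)), (95, np.uint8(123), np.uint8(14), np.uint8(10)), (96, np.uint8(83), np.uint8(10), np.uint8(6)), (97, np.uint8(135), np.uint8(65), np.uint8(37)), (98, np.uint8(247), np.uint8(196), np.uint8(111)), (99, np.uint8(255), np.uint8(241), np.uint8(150)), (100, np.uint8(254), np.uint8(239), np.uint8(153)), (101, np.uint8(254), np.uint8(238), np.uint8(152))]
[(60, np.uint8(252), np.uint8(233), np.uint8(145)), (61, np.uint8(253), np.uint8(234), np.uint8(140)), (62, np.uint8(249), np.uint8(201), np.uint8(114)), (63, np.uint8(224), np.uint8(103), np.uint8(58)), (64, np.uint8(149), np.uint8(32), np.uint8(27)), (65, np.uint8(46), np.uint8(28), np.uint8(33)), (66, np.uint8(34), np.uint8(35), np.uint8(40)), (67, np.uint8(40), np.uint8(38), np.uint8(42)), (68, np.uint8(41), np.uint8(36), np.uint8(40)), (69, np.uint8(42), np.uint8(38), np.uint8(43)), (70, np.uint8(38), np.uint8(37), np.uint8(41)), (71, np.uint8(39), np.uint8(36), np.uint8(41))]
63 0.761245615096622 0.7632536742288772
63.5 0.7610707087651017 0.7630651755405351
94.5 0.7499894543086854 0.7511227723578493
95.5 0.7496240506069857 0.7507289723285019
97.5 0.7488917185073938 0.7499397290861102
[0.1431371  0.14359841 0.14378911] [0.11794759 0.11985807 0.11845194 0.12045669 0.11930504] [0.12417226 0.12432678 0.12472528]
```

Request:
play_rows --increments '[[[0,-0.0002,-0.0006],[0,0,0]],[[0,0,0],[0,0,0]],[[0,0,0],[0,0,0]],[[0,0,0],[0,0,0]],[[0,0,0],[0,0,0]],[[0,0,0],[0,0,0]]]'

```text
t: 8.6
eef_pos: [0.6688, -0.0199, 0.0605]
tool_rot: [-0.473, 0.473, -0.525, 0.526]
contact_force: [-0.1, -0.1, -0.2]
gripper_width: 0.506
```

```bash
python3 m.py w7
```

```text
8.6 [ 0.66880848 -0.01992018  0.0604834 ] 43.25187127785214 [-0.10584902 -0.08800257 -0.17598423] [0.08926906 0.0921137  0.08545234]
[[-1.048e-01  2.000e-04  9.945e-01]
 [-9.945e-01 -1.000e-04 -1.048e-01]
 [ 0.000e+00 -1.000e+00  3.000e-04]]
(230, np.int64(66), np.int64(96), array([761.01986796]), array([749.87117232]))
(420, np.int64(66), np.int64(95), array([760.97864974]), array([750.19513648]))
[756.7 756.7 756.7 756.7 756.4 756.4 756.4]
(array([656.04022217, -68.77505493]), np.float32(413.36093), np.float32(211.23976), np.float32(37.979897))
(array([594.92474365,  75.72935486]), np.float32(179.66078), np.float32(31.060564), np.float32(-8.486335))
None
torques [-0.0019 -0.0016  0.0017 -0.0017  0.0015 -0.001  -0.0004]
```

View pics/w7.png

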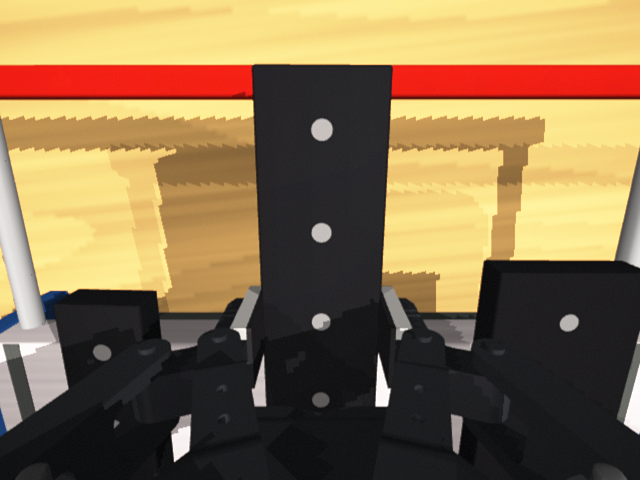

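Force is now near zero and the tool is level. The wrist reading says the front is about 1.1 mm past the middle. I check the wrist camera's pitch with the bed's front edge seen from two heights before trimming.

```bash
python3 - <<'E'
from h import *
a=np.radians(-5.9);u=np.array([np.cos(a),np.sin(a),0])
for n,cols in(("w1",(270,300,375,405)),("w4",(200,215,440,460)),("w7",(190,450,465))):
    f=dict(np.load(n+".npz"));c=wcam(f,f["eef"],f["rot"]);im=f["color"].astype(int)
    for col in cols:
        # wood->bed: saturation drop, scan rows
        s=im[:,col,0]-im[:,col,2]; r=[k for k in range(60,360) if s[k]>=35 and (s[k+1:k+6]<35).all()]
        if r: print(n,col,r[:2],(ray([[col,r[0]+.5]],c,.060)[0]@u*1000).round(2),[tuple(im[k,col]) for k in range(r[0]-1,r[0]+4)])
E
```

```text
w1 270 [123] 646.79 [(np.int64(230), np.int64(185), np.int64(114)), (np.int64(225), np.int64(200), np.int64(177)), (np.int64(232), np.int64(224), np.int64(224)), (np.int64(238), np.int64(231), np.int64(231)), (np.int64(238), np.int64(232), np.int64(230))]
w1 300 [123] 647.08 [(np.int64(235), np.int64(190), np.int64(109)), (np.int64(206), np.int64(166), np.int64(121)), (np.int64(161), np.int64(147), np.int64(146)), (np.int64(171), np.int64(162), np.int64(163)), (np.int64(178), np.int64(167), np.int64(166))]
w1 375 [123] 647.79 [(np.int64(147), np.int64(108), np.int64(57)), (np.int64(151), np.int64(114), np.int64(68)), (np.int64(189), np.int64(169), np.int64(156)), (np.int64(231), np.int64(221), np.int64(220)), (np.int64(241), np.int64(235), np.int64(235))]
w1 405 [124] 647.25 [(np.int64(241), np.int64(200), np.int64(113)), (np.int64(217), np.int64(172), np.int64(115)), (np.int64(163), np.int64(146), np.int64(134)), (np.int64(171), np.int64(160), np.int64(161)), (np.int64(178), np.int64(168), np.int64(166))]
w4 200 [286] 658.21 [(np.int64(189), np.int64(144), np.int64(83)), (np.int64(1
[... 946 characters left out ...]
), np.int64(133), np.int64(77)), (np.int64(114), np.int64(88), np.int64(57)), (np.int64(46), np.int64(45), np.int64(40)), (np.int64(38), np.int64(39), np.int64(40)), (np.int64(41), np.int64(41), np.int64(38))]
w7 450 [312] 662.71 [(np.int64(229), np.int64(180), np.int64(107)), (np.int64(133), np.int64(106), np.int64(72)), (np.int64(54), np.int64(53), np.int64(49)), (np.int64(46), np.int64(49), np.int64(48)), (np.int64(49), np.int64(49), np.int64(47))]
w7 465 [312] 662.7 [(np.int64(230), np.int64(182), np.int64(108)), (np.int64(132), np.int64(106), np.int64(70)), (np.int64(55), np.int64(55), np.int64(50)), (np.int64(47), np.int64(50), np.int64(49)), (np.int64(49), np.int64(51), np.int64(48))]
```

```bash
python3 - <<'E'
from h import *
a=np.radians(-5.9);u=np.array([np.cos(a),np.sin(a),0]);w=dict(np.load("w1.npz"))
for n,eef in(("w2",[.574422,-.010562,.085626]),("w3",[.574493,-.009759,.060212])):
    im=cv2.imread(f"pics/{n}.png")[:,:,::-1].astype(int);c=wcam(w,np.array(eef),goal(-5.9).as_matrix())
    for col in(190,235,410,450):
        s=im[:,col,0]-im[:,col,2];r=[k for k in range(60,360) if s[k]>=35 and (s[k+1:k+6]<35).all()]
        if r: print(n,col,r[0],(ray([[col,r[0]+.5]],c,.060)[0]@u*1000).round(2))
E
```

```text
w2 190 118 647.22
w2 235 118 647.25
w2 410 117 647.76
w2 450 118 647.38
w3 190 115 647.28
w3 235 115 647.3
w3 410 114 647.74
w3 450 114 647.76
```

The pitch is sound: the bed edge reads 647.2–647.8 mm at every height, and the bar is then 108 mm ahead, as specified. Trimming back 1.0 mm.

Request:
play_rows --increments '[[[0,0,-0.0005],[0,0,0]],[[0,0,-0.0005],[0,0,0]],[[0,0,0],[0,0,0]],[[0,0,0],[0,0,0]],[[0,0,0],[0,0,0]],[[0,0,0],[0,0,0]]]'

```text
t: 9.2
eef_pos: [0.6678, -0.0198, 0.0607]
tool_rot: [-0.473, 0.473, -0.525, 0.526]
contact_force: [-0.1, 0.1, -1.8]
gripper_width: 0.509
```

```bash
python3 m.py w8
```

```text
9.2 [ 0.66776819 -0.01975502  0.0607414 ] 43.43836339645092 [-0.12666307  0.13486508 -1.84070104] [-0.02428613  0.02882507 -0.00773892]
[[-1.048e-01  2.000e-04  9.945e-01]
 [-9.945e-01 -0.000e+00 -1.048e-01]
 [ 0.000e+00 -1.000e+00  2.000e-04]]
(230, np.int64(63), np.int64(93), array([761.06514552]), array([749.94403123]))
(290, np.int64(63), np.int64(63), array([761.05146717]), array([760.69995727]))
(350, np.int64(63), np.int64(64), array([761.03778809]), array([760.33425718]))
(420, np.int64(63), np.int64(93), array([761.02182827]), array([749.8988464]))
[755.7 755.7 755.7 755.7 755.7 755.7 755.7]
(array([653.00073242, -68.94143677]), np.float32(413.44888), np.float32(211.44638), np.float32(38.62271))
(array([595.17279053,  75.72497559]), np.float32(179.2376), np.float32(31.593277), np.float32(-8.6411915))
None
torques [-0.0012  0.0015  0.0004 -0.0016 -0.0006  0.0016 -0.0001]
```

Request:
play_rows --increments '[[[0,0.0002,0],[0,0,0]],[[0,0,0],[0,0,0]],[[0,0,0],[0,0,0]],[[0,0,0],[0,0,0]],[[0,0,0],[0,0,0]],[[0,0,0],[0,0,0]]]'

```text
t: 9.8
eef_pos: [0.6677, -0.0197, 0.0605]
tool_rot: [-0.473, 0.473, -0.526, 0.526]
contact_force: [-1.0, 0.4, -0.2]
gripper_width: 0.511
```

```bash
python3 m.py w9
```

```text
9.8 [ 0.66771512 -0.01973065  0.06051284] 43.64274503304262 [-1.04730713  0.36643261 -0.18246486] [ 0.004625    0.00539588 -0.01001852]
[[-1.048e-01  0.000e+00  9.945e-01]
 [-9.945e-01 -1.000e-04 -1.048e-01]
 [ 1.000e-04 -1.000e+00  1.000e-04]]
(230, np.int64(63), np.int64(93), array([760.96579078]), array([749.86206675]))
(290, np.int64(63), np.int64(63), array([760.95320779]), array([760.60224911]))
(350, np.int64(63), np.int64(64), array([760.940624]), array([760.23819359]))
(420, np.int64(63), np.int64(92), array([760.92594189]), array([750.18586313]))
[755.6 755.6 755.6 755.6 755.6 755.6 755.3]
(array([704.07659912,  13.19464874]), np.float32(265.63382), np.float32(70.79547), np.float32(18.766735))
(array([595.82080078,  75.48762512]), np.float32(177.92055), np.float32(31.567991), np.float32(-8.723068))
None
torques [ 0.0003  0.0003  0.001  -0.0002  0.0007 -0.0001  0.0001]
```

Front end is at 755.6 mm against the bar middle at about 755.4 mm. The tool is level, forces are near zero and the arm is still, so I hand in.

```bash
python3 -c "
from station import *
hand_in()"
```

```text
the job is handed in; nothing more can be done
```

I gripped the 45 mm plate at its centre and slid it about 94 mm straight out along the bed. I handed it in at about 10 s of robot time, still gripped at 60 N and held level.

**Position:** the last wrist-camera check put the plate's front end at 755.6 mm and the bar's middle at about 755.4 mm along the slide direction. I estimate the error at about ±0.5 mm.

**Level and still:** the tool was level to within 0.01 degrees, the contact force was about 1 N and the joints were at rest. The plate stayed about 12 mm above the bar by design; I did not measure that gap directly.

**Neighbours:** in the last scene picture both other plates looked undisturbed. A top-camera reading of the narrow plate gave the same centre within about 1 mm. The wide plate was hidden by the arm, so I have no final reading for it.

**What disagreed:**
- The top camera put the bar about 1.3 mm farther out than the wrist camera. I trusted the wrist camera, because its reading of the bed's front edge agreed at three different heights.
- The plate overshot by about 1.1 mm when the pressure on the bed was released, and I moved it back 1.0 mm.
- During that correction the gripper briefly carried the plate's weight, about 1.8 N, so it may have been 0.1 to 0.2 mm off the bed. I lowered it 0.2 mm before handing in.

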